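# Load a soiled laryngoscope handle into the sterilisation container with tongs

### The arm

A 6-joint arm with a two-finger parallel gripper is mounted at the origin on the work surface. World frame = base frame: x ahead of the robot, y to its left, z up, the work surface at z = 0. Lengths are in m, angles in rad, forces in N, time in s.
With the tool pointing down it reaches from about 0.35 to 0.975 m from the base axis. Payload 4.9 kg.
Tool frame: the origin (TCP) lies between the finger pads; the fingertips stand 19 mm ahead of it and the grasp point (between the pads) is the TCP; z points along the fingers, y is the line along which they close (so a half turn about z gives the same grasp; the last joint's range is limited). The gripper opens to 85 mm and grips with 20 to 120 N. Pads are 22 mm wide; open, the fingers measure 114 mm over their backs; the gripper's body (76 mm by 85 mm) begins 54 mm behind the grasp point. The pads swing forward as they close: fully open they stand 13 mm farther back than shut.
Start: joints at [1.041, 0.053, 1.613, -0, 1.476, -0.119], TCP at [0.25, 0.573, 0.25] pointing down, gripper open.
Joint ranges: [-3.01, 3.01], [-1.01, 2.22], [0.06, 2.58], [-1.02, 4.17], [0.09, 2.62], [-3.14, 3.14]. Speed limits (rad/s): [2.57, 2.57, 3.14, 3.14, 3.14, 3.14].

### API

Orientations are given as a rotation vector (axis times angle).
In Python, from station import ctrl gives the robot as it stands. The module is installed in compiled form; this text tells all that it offers.
- The arm moves only by the tool servo_tool, never from a script. Its argument "increments" is a list that holds one entry, the list of rows, each a list of 5 numbers: the finger opening in cm, from 0 to 8.54, then the shift along the tool's x, y, z in cm, then the turn about the tool's z in degrees. A call has 1 to 5 rows; each row is the pose to reach, as a shift and turn from the pose commanded when the call began, along the tool's axes at that moment; what a row does not reach only later rows make up. A row lasts 1/10 s, in which the tool goes at most 50 mm and 8.59 degrees, less where a joint would pass 70% of its speed; a pose out of reach is approached as far as the arm can. A call with a gripper value outside its range is refused whole. The fingers move at their own pace and stop on an object; "newtons" is the grip in N (left out, the last holds). Time passes only in rows, so rows that repeat a pose let the fingers close. It gives the time, the measured TCP pose, the force, the opening and the grip force at its end, in the units of the state.
- ctrl.get_obs(): the state, without advancing time (a new reading comes with each control period).
- ctrl.get_image(name): name is "side" or "top" or "wrist"; returns a dict with "img" (384x512x3 uint8, red, green, blue), "fx", "fy", "cx", "cy" (pixels), "rvec" (rotation vector, rad) and "tvec" (3), from world to camera coordinates, as OpenCV has them; the wrist camera has in their place "mount" (4x4, takes a point from camera to tool coordinates, whose origin is the TCP and whose axes are the flange's). Camera axes: x right, y down, z forward; pixel columns grow to the right and rows downward; lengths in m; the calibration is good to about 2 mm. A picture is of the moment at which its call begins: read the wrist's pose just before it. There is no depth.
- ctrl.finish_job(): hands the job in; it is judged then, once.
The state is a dict: "t": time; "q": joint angles; "dq": joint speeds; "effort": joint torques, N m; "tool_pos": TCP position; "tool_rot": TCP orientation; "contact_force": force on the tool from outside, world axes, zero at the start; "wrist_torque": the same for the moment, N m; "opening": finger opening in m; "grip_force": force on a finger pad.
Only numpy, scipy, OpenCV 4.12 (cv2) and the standard library are available. Lean on these libraries where they do the work, as an engineer would, in place of code of your own. Each camera call takes 0.05 s, during which the arm holds its last target. There are 200 camera calls.

### The job

Take the sprung tongs from their stand and, by squeezing them across its middle, pick up the soiled eight-sided laryngoscope handle from the shallow steel tray; lower it (do not drop it) into the two notched rests inside the sterilisation container, centred across both, and let it go. Then stand the tongs back in their stand. Never touch the handle with the gripper itself, and leave the flat retractor, the wipes canister and the lid where they are.

Things in the scene. Friction and masses are not known exactly. Their poses are not given: they have to be found in the camera images.
- tongs: Bright steel sprung tongs, 134 mm tall, about 120 g, standing jaws down in the stand. Origin midway between the jaws at their lower ends; z up to the bow, y the line along which the arms close, x across the arms; a half turn about z changes nothing. Two arms hang from hinges (y +-14, z 128 mm) under the bow, which is 34 mm wide in y, 20 in x, top at z 134. Hold them by the grip plates.
- tongs_grip (a point): Midpoint between the tongs' two flat grip plates, 96 mm above the jaws' lower ends; axes as the tongs'. Plates: 20 mm wide in x, 34 mm tall (z 79 to 113 mm), outer faces upright and 42 mm apart when open. Springs push each plate out with about 5 N when open, 11 N when shut on the handle. Held 40 mm apart, the tongs are carried with open jaws.
- tongs_jaws (a point): Midpoint between the jaws, 13 mm above their lower ends; axes as the tongs'. Jaws: flat plates 20 mm wide in x, 34 mm tall; open, inner faces 57 mm apart here, 69 mm over all at the bottom. They shut on the handle (26 mm) as the grip plates are squeezed to about 34 mm apart; fingers commanded shut with 20 to 60 N hold it. Let out to 40 mm again, they free it but the tongs stay held.
- tongs_left (a joint): Closing angle of the tongs' +y arm, rad: 0 = sprung fully open, about 0.13 when shut on the handle, 0.2 = stop.
- tongs_right (a joint): The same for the -y arm.
- stand: Fixed stainless steel stand for the tongs: an open-topped rectangular well, inside 30 mm (x) by 80 mm (y), walls 3 mm, rim 55 mm above the table, inner floor 4 mm above the table, with a thin foot plate 64 x 116 mm. Origin on the table under its centre. The tongs stand in it with their y along the stand's y.
- tray: Fixed shallow open stainless tray, 240 (x) by 180 (y) by 20 mm high, walls and floor 3 mm. Origin on the table under its centre. The handle and the flat retractor lie in it.
- handle: Laryngoscope handle lying in the tray: dark steel eight-sided bar, 26 mm across the flats, 120 mm long, with thin bright bands, a round end cap 6 mm longer at -x and a square steel fitting 18 mm longer at +x. Origin on its axis at the middle of the bar, 13 mm above what it lies on; x along its length. Mass about 110 g, balanced near the origin.
- container: Fixed open aluminium sterilisation container base, 260 (x) by 170 (y) by 55 mm high, walls and floor 4 mm. Origin on the table under its centre; x along its length. Inside, at x = +-45 mm, are two grey notched rests, each 14 mm thick in x and 66 mm wide in y. The handle lies in both notches along x, either way round.
- seat (a point): Where the handle's origin is when it lies centred in the container's two notched rests: 39 mm above the table, midway between the rests; axes as the container's. The notches are 30 mm wide at the bottom, which is 26 mm above the table, and widen to about 46 mm at their tops, about 49 mm above the table.
- retractor: Bystander: flat bright steel retractor, 158 mm long (x), 14 mm wide, with short upturned ends up to 20 mm high, lying in the tray near its +y wall. Origin under its centre.
- wipes: Bystander: white wipes canister, 100 mm diameter, 190 mm tall. Origin under its centre.
- lid: Bystander: the container's lid lying flat on the table, 260 (x) by 170 (y) by 15 mm. Origin under its centre.
Mind the look-alikes: they are no part of the job. What is meant by the handle is not yellow, and is the smaller of those in its own colour. Of the things that look like the tongs, the middle-sized one is meant.

How it is judged:
By the outcome, as a careful person would: the job done as asked, in the order asked, and still so for the second after the job is handed in, with the robot touching nothing.
It also fails if it takes over 69 s, if anything falls off the work surface, if the arm or the gripper's body presses on something with over 40 N, if the wrist force passes 120 N, or if a joint passes its speed limit or range.

## Working session

There is one attempt and no reset: what is moved stays moved. The work goes in short steps, Python scripts to look and compute and a tool call to move; the robot and the scene stay as the last step left them, time stands still between calls to the robot, and variables do not carry over. Pictures are saved under pics/ and viewed, at most 10 in all, crops included, and the job is handed in when it is done.

Besides the shell and the picture viewer there is one more tool, called as a command line: name --argument value ..., lists and objects as JSON in quotes. servo_tool: Moves the arm, as the interface text tells. Its arguments: {"type":"object","properties":{"increments":{"type":"array"},"newtons":{"type":"number"}},"required":["increments"]}

```bash
mkdir -p pics; cat > h.py <<'E'
import numpy as np, cv2
from station import ctrl
from scipy.spatial.transform import Rotation as R
def snap(name,f):
    o=ctrl.get_obs(); d=ctrl.get_image(name); cv2.imwrite(f'pics/{f}.png',d['img'][:,:,::-1]); 
    if name=='wrist':
        M=np.array(d['mount']); Rt=R.from_rotvec(o['tool_rot']).as_matrix()
        Rc=Rt@M[:3,:3]; c=Rt@M[:3,3]+o['tool_pos']
    else:
        Rw=R.from_rotvec(d['rvec']).as_matrix(); Rc=Rw.T; c=-Rw.T@np.array(d['tvec'])
    np.savez(f'pics/{f}.npz',K=[d['fx'],d['fy'],d['cx'],d['cy']],Rc=Rc,c=c)
    return o
def ray(f,u,v):
    z=np.load(f'pics/{f}.npz');fx,fy,cx,cy=z['K'];return z['c'],z['Rc']@np.array([(u-cx)/fx,(v-cy)/fy,1])
def at(f,u,v,h):
    c,d=ray(f,u,v);return c+d*(h-c[2])/d[2]
def px(f,p):
    z=np.load(f'pics/{f}.npz');fx,fy,cx,cy=z['K'];q=z['Rc'].T@(np.array(p)-z['c']);return np.array([fx*q[0]/q[2]+cx,fy*q[1]/q[2]+cy])
def tool(p):  # world point -> cm in tool axes from TCP
    o=ctrl.get_obs();return R.from_rotvec(o['tool_rot']).inv().apply(np.array(p)-o['tool_pos'])*100
E
python3 - <<'E'
from h import *
for n in('top','side'):
    o=snap(n,n+'0')
a=cv2.imread('pics/top0.png');b=cv2.imread('pics/side0.png')
z=np.load('pics/top0.npz');print(z['c'],z['K'],z['Rc'].round(2));print(o['tool_rot'])
z=np.load('pics/side0.npz');print(z['c'],z['Rc'].round(2))
print(R.from_rotvec(o['tool_rot']).as_matrix().round(3))
E
```

```text
[0.54862802 0.12427488 1.11073393] [353.463582   353.463582   251.96514557 189.47649858] [[ 0.01 -1.    0.04]
 [-1.   -0.01 -0.02]
 [ 0.02 -0.04 -1.  ]]
[-0.64059258 -3.07489011  0.00312875]
[ 0.26709011 -0.54901112  0.86493675] [[ 0.91 -0.28  0.3 ]
 [-0.41 -0.65  0.64]
 [ 0.02 -0.7  -0.71]]
[[-0.917  0.399 -0.001]
 [ 0.399  0.917 -0.002]
 [ 0.    -0.002 -1.   ]]
```

View pics/top0.png

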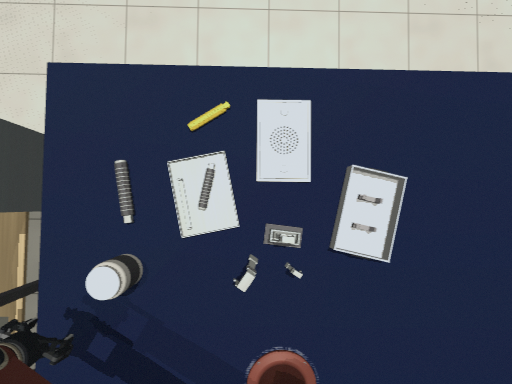

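View pics/side0.png

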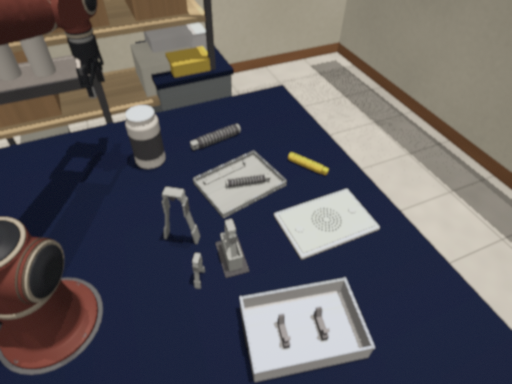

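In the top picture the dark bars are at (124,191), which is large and lies outside the tray, and (207,187), smaller and in the tray. The yellow bar is at (209,116). The handle is the one at (207,187): not yellow, and the smaller of the two dark ones.

The tongs-like things are large at (247,273), small at (293,270), and middle-sized, in the stand, at (283,237). The last is the one meant. I'll confirm both in an enlarged crop.

```bash
python3 - <<'E'
from h import *
a=cv2.imread('pics/top0.png')
c=cv2.resize(a[145:295,160:310],None,fx=4,fy=4,interpolation=cv2.INTER_CUBIC);cv2.imwrite('pics/crop0.png',c)
E
```

```text
(no output)
```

View pics/crop0.png

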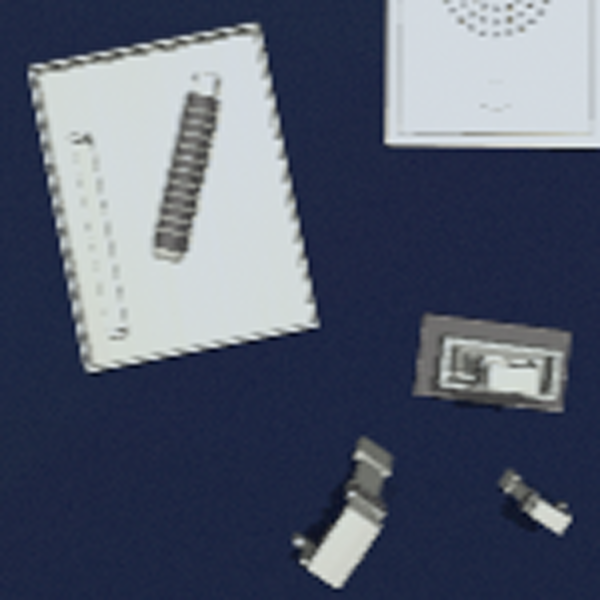

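The crop confirms both: the dark banded bar in the tray is at crop (188,170), with its square fitting at the top and its round cap at the bottom. The tongs are in the stand's well with the bow at (514,376) and the foot plate at (493,363). The other two tongs stand free, one larger and one smaller.

```bash
python3 - <<'E'
from h import *
P=lambda x,y,h:at('top0',160+(x+.5)/4-.5,145+(y+.5)/4-.5,h)
s=np.array([P(*q,.003) for q in[(427,313),(572,332),(563,412),(413,395)]]);c=s.mean(0);
d=(s[0]-s[1]+s[3]-s[2])[:2];print('stand',c,np.linalg.norm(s[0]-s[1]),np.linalg.norm(s[1]-s[2]),np.degrees(np.arctan2(d[1],d[0])))
b=np.array([P(*q,.138) for q in[(488,360),(540,366),(537,390),(487,386)]]);print('bow',b.mean(0),np.linalg.norm(b[0]-b[1]))
e,f=P(205,90,.02),P(170,252,.02);print('handle',(e+f)/2,np.linalg.norm(e-f),np.degrees(np.arctan2(*(e-f)[1::-1])))
k=np.array([at('top0',*q,.055) for q in[(350.5,166),(407,178),(389,262.5),(331.5,249.5)]]);d=(k[0]-k[3]+k[1]-k[2])
print('cont',k.mean(0),np.linalg.norm(k[0]-k[1]),np.linalg.norm(k[1]-k[2]),np.degrees(np.arctan2(d[1],d[0])))
r=np.array([at('top0',*q,.049) for q in[(370,199),(363.5,227.5)]]);d=r[0]-r[1];print('rests',r,r.mean(0),np.linalg.norm(d),np.degrees(np.arctan2(d[1],d[0])))
for n,q in dict(big=(247,273),small=(293,270),wipes=(110,280)).items():print(n,at('top0',*q,.1))
p=c.copy();p[2]=.25;print('tool to stand',tool(p));o=ctrl.get_obs()
T=R.from_rotvec(o['tool_rot']).as_matrix();print(np.degrees(np.arctan2(T[1,1],T[0,1])),o['t'])
E
```

```text
stand [ 0.45536513 -0.00173276  0.003     ] 0.11472144103102781 0.06271719583696228 83.68772028014244
bow [4.58301076e-01 3.53396610e-04 1.38000000e-01] 0.03603455312277028
handle [0.60163748 0.2379535  0.02      ] 0.1276682828815959 -11.110770533433845
cont [ 0.52711016 -0.25596241  0.055     ] 0.17560907883583474 0.2604324365718836 -12.632340644288922
rests [[ 0.57162573 -0.25947301  0.049     ]
 [ 0.48539286 -0.23950442  0.049     ]] [ 0.5285093  -0.24948871  0.049     ] 0.088514700211932 -13.037948331475476
big [0.3563519  0.11084162 0.1       ]
small [ 0.36582711 -0.01981287  0.1       ]
wipes [0.33389541 0.4946615  0.1       ]
tool to stand [-4.18241202e+01 -4.44209837e+01 -1.02625185e-02]
66.4642584934482 0.1
```

servo_tool --increments '[[[8.5, -3.4, -3.6, 0, 0], [8.5, -6.8, -7.2, 0, 0], [8.5, -10.2, -10.8, 0, 0], [8.5, -13.6, -14.4, 0, 0], [8.5, -17, -18, 0, 0]]]'

```text
t: 0.6
tool_pos: [0.3335, 0.3382, 0.2497]
tool_rot: [-0.64, -3.076, 0.001]
contact_force: [0.3, 0.2, 0.4]
opening: 0.0854
grip_force: 0.0
```

servo_tool --increments '[[[8.5, -3.4, -3.6, 0, 0], [8.5, -6.8, -7.2, 0, 0], [8.5, -10.2, -10.8, 0, 0], [8.5, -13.6, -14.4, 0, 0], [8.5, -17, -18, 0, 0]]]'

```text
t: 1.1
tool_pos: [0.4175, 0.1052, 0.25]
tool_rot: [0.64, 3.075, 0.0]
contact_force: [1.4, 0.6, -1.2]
opening: 0.085
grip_force: 0.0
```

servo_tool --increments '[[[8.5, -3.0, -3.3, 0, -6], [8.5, -5.6, -6, 0, -12], [8.5, -7.5, -8, 0, -17], [8.5, -7.8, -8.4, 0, -17], [8.5, -7.8, -8.4, 0, -17]]]'

```text
t: 1.6
tool_pos: [0.4553, -0.0013, 0.2498]
tool_rot: [-0.184, -3.135, -0.001]
contact_force: [1.4, 0.7, -0.8]
opening: 0.0851
grip_force: 0.0
```

```bash
python3 - <<'E'
from h import *
o=snap('wrist','w1');T=R.from_rotvec(o['tool_rot']).as_matrix();print(o['tool_pos'],np.degrees(np.arctan2(T[1,1],T[0,1])),T[:,2],o['t'],o['contact_force'],np.load('pics/w1.npz')['c'])
a=cv2.imread('pics/w1.png');cv2.imwrite('pics/w1b.png',cv2.resize(a,(800,600)))
for p in[(.457,0,.138),(.4554,-.0017,.055)]:print(px('w1',p))
E
```

```text
[ 0.45525425 -0.0013093   0.24982441] 83.28983047769621 [-1.14912345e-03  6.03489520e-04 -9.99999158e-01] 1.6 [ 1.36392022  0.72886428 -0.82376595] [0.38983785 0.00590613 0.37435963]
[257.44821058 198.73683932]
[255.38670768 179.05830398]
```

View pics/w1b.png

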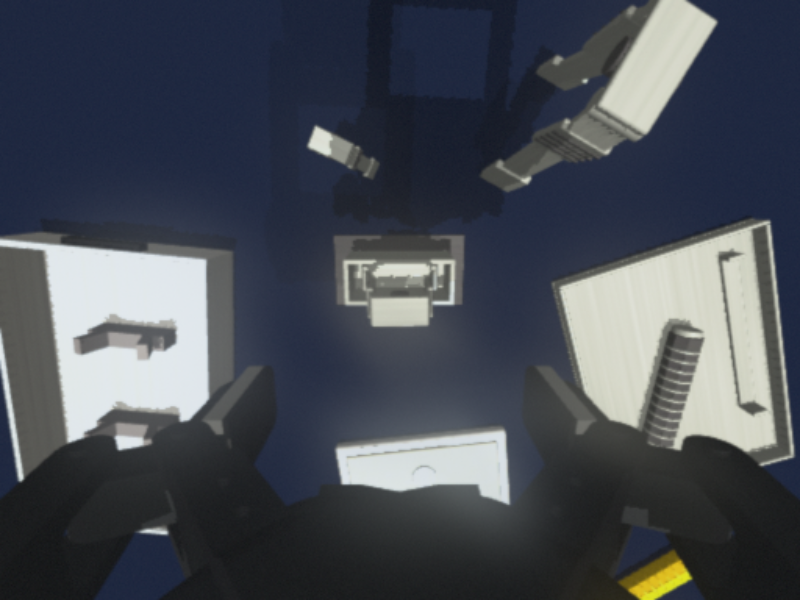

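The wrist view shows the stand well centred at about (399,281) and the bow top at (400,312), both in 800-px coordinates. The tongs line up with the tool to within about a degree, and these agree with the top-camera estimates. In the same view the tray handle is at about (675,385) and the container's rests at (128,335) and (140,420).

```bash
python3 - <<'E'
from h import *
f=.64
b=at('w1',400.5*f,312*f,.138);s=at('w1',399.5*f,281.5*f,.055);print(b,s,tool([b[0],b[1],.1]))
for q,h in[((371,298),.138),((430,298),.138)]:print(at('w1',q[0]*f,q[1]*f,h))
d=at('w1',371*f,298*f,.138)-at('w1',430*f,298*f,.138);print(np.degrees(np.arctan2(d[1],d[0])))
e,g=at('w1',343*f,258*f,.055),at('w1',456*f,258*f,.055);d=g-e;print(np.degrees(np.arctan2(d[1],d[0])))
E
```

```text
[ 0.45777907 -0.00114099  0.138     ] [ 0.45680953 -0.00150398  0.055     ] [-0.28828586 -0.03550921 14.98719185]
[ 0.44726    -0.01734128  0.138     ]
[0.45131367 0.01704334 0.138     ]
-96.72368283962206
83.27425424908535
```

servo_tool --increments '[[[8.5, -0.25, 0, 4, 0], [8.5, -0.25, 0, 8, 0], [8.5, -0.25, 0, 11, 0], [8.5, -0.25, 0, 13.5, 0], [8.5, -0.25, 0, 15, 0]]]'

```text
t: 2.15
tool_pos: [0.456, 0.0006, 0.0977]
tool_rot: [-0.177, -3.133, -0.001]
contact_force: [-0.6, -0.0, -0.6]
opening: 0.085
grip_force: 0.0
```

servo_tool --increments '[[[4.0, 0, 0, 0, 0], [4.0, 0, 0, 0, 0], [4.0, 0, 0, 0, 0], [4.0, 0, 0, 0, 0], [4.0, 0, 0, 0, 0]]]' --newtons 40

```text
t: 2.65
tool_pos: [0.4593, -0.0013, 0.1022]
tool_rot: [0.179, 3.133, 0.0]
contact_force: [-0.9, 0.8, 5.7]
opening: 0.0406
grip_force: 18.0
```

servo_tool --increments '[[[4.0, 0, 0, 0, 0], [4.0, 0, 0, 0, 0], [4.0, 0, 0, 0, 0]]]'

```text
t: 2.95
tool_pos: [0.4594, -0.0014, 0.1022]
tool_rot: [0.179, 3.133, 0.0]
contact_force: [-0.3, 0.2, 6.4]
opening: 0.04
grip_force: 18.1
```

servo_tool --increments '[[[4.0, 0, 0, -1, 0], [4.0, 0, 0, -3.5, 0], [4.0, 0, 0, -7, 0], [4.0, 0, 0, -10.5, 0], [4.0, 0, 0, -13, 0]]]'

```text
t: 3.45
tool_pos: [0.4582, -0.0015, 0.2331]
tool_rot: [0.179, 3.134, -0.001]
contact_force: [0.5, -0.1, -1.6]
opening: 0.0401
grip_force: 12.3
```

servo_tool --increments '[[[4.0, -1.5, 1.7, 0, 0], [4.0, -4, 4.5, 0, 0], [4.0, -6.5, 7.3, 0, 0], [4.0, -9, 10.1, 0, 0], [4.0, -11.2, 12.4, 0, 0]]]'

```text
t: 3.95
tool_pos: [0.5841, 0.1104, 0.2302]
tool_rot: [-0.178, -3.136, 0.0]
contact_force: [-0.4, -0.3, -1.1]
opening: 0.0404
grip_force: 12.3
```

servo_tool --increments '[[[4.0, -3, 3.3, 0, 0], [4.0, -6, 6.7, 0, 0], [4.0, -9, 10, 0, 0], [4.0, -11.2, 12.4, 0, 0], [4.0, -11.2, 12.4, 0, 0]]]'

```text
t: 4.45
tool_pos: [0.71, 0.2218, 0.2286]
tool_rot: [-0.176, -3.135, 0.0]
contact_force: [-0.7, -0.4, -1.5]
opening: 0.0404
grip_force: 12.3
```

servo_tool --increments '[[[4.0, 0, 0, 0, 0], [4.0, 0, 0, 0, 0]]]'

```text
t: 4.65
tool_pos: [0.708, 0.2188, 0.2302]
tool_rot: [-0.18, -3.136, 0.001]
contact_force: [-0.6, 0.2, -1.6]
opening: 0.0406
grip_force: 12.3
```

```bash
python3 - <<'E'
from h import *
o=snap('wrist','w2');T=R.from_rotvec(o['tool_rot']).as_matrix();print(o['tool_pos'],np.degrees(np.arctan2(T[1,1],T[0,1])),T[:,2],o['t'],o['contact_force'],o['opening'])
a=cv2.imread('pics/w2.png');cv2.imwrite('pics/w2b.png',cv2.resize(a,(800,600)))
E
```

```text
[0.7080319  0.2188291  0.23021342] 83.43149749375578 [-9.39083500e-04 -5.37957490e-04 -9.99999414e-01] 4.65 [-0.59634444  0.18574696 -1.55593548] 0.040602485198639265
```

View pics/w2b.png

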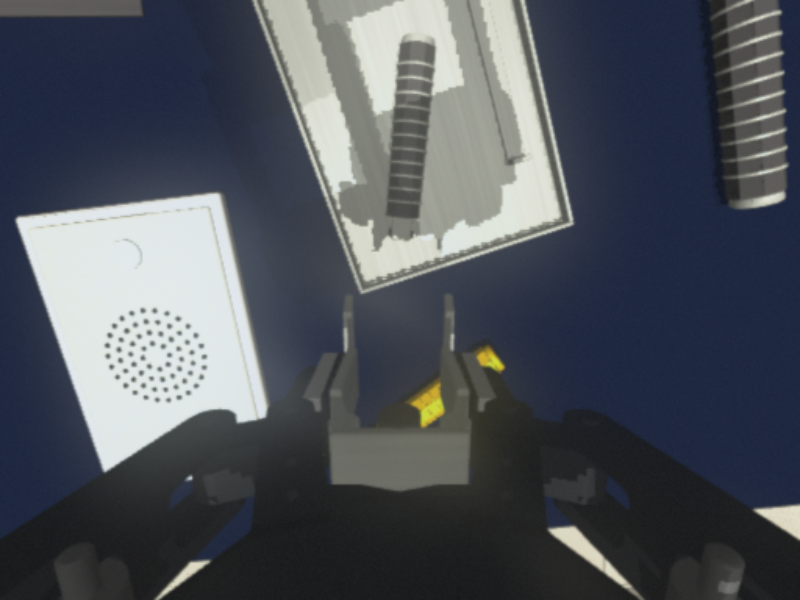

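The tongs are held upright with the jaws open at (349,300) and (448,300). The handle's bar runs from (417,45) at the cap end to (404,217) at the fitting, with the retractor well clear on the right.

```bash
python3 - <<'E'
from h import *
f=.64
for h in(.016,.029):
    e,g=at('w2',404*f,218*f,h),at('w2',417*f,45*f,h);d=e-g;m=(e+g)/2;print(m,np.linalg.norm(d),np.degrees(np.arctan2(d[1],d[0])),tool([m[0],m[1],.1115]))
# jaws tips: check where held jaws project
print(px('w2',[.708,.2188,.136]), [at('w2',349*f,298*f,.138),at('w2',448*f,298*f,.138)])
E
```

```text
[0.6021291  0.23896858 0.016     ] 0.1231242694370225 -10.780308721272563 [10.74984213  0.80252792 11.90965551]
[0.60368122 0.2384718  0.029     ] 0.1183988756796416 -10.780308721272567 [10.58996033  0.7709641  11.90960808]
[255.94445494 202.52442823] [array([0.69397555, 0.19282392, 0.138     ]), array([0.70006738, 0.24574948, 0.138     ])]
```

servo_tool --increments '[[[4.0, 3, 0.2, 0, 1], [4.0, 6.5, 0.5, 0, 2.5], [4.0, 9.7, 0.8, 0, 4], [4.0, 10.7, 0.8, 0, 4], [4.0, 10.7, 0.8, 0, 4]]]'

```text
t: 5.2
tool_pos: [0.6021, 0.2394, 0.2311]
tool_rot: [0.287, 3.127, 0.0]
contact_force: [0.3, -1.0, -0.6]
opening: 0.0399
grip_force: 12.3
```

servo_tool --increments '[[[4.0, 0, 0, 2, 0], [4.0, 0, 0, 4, 0], [4.0, 0, 0, 6, 0], [4.0, 0, 0, 7.5, 0], [4.0, 0, 0, 7.5, 0]]]'

```text
t: 5.7
tool_pos: [0.6024, 0.2387, 0.1522]
tool_rot: [-0.289, -3.124, 0.003]
contact_force: [0.1, -0.1, -2.4]
opening: 0.0403
grip_force: 12.3
```

```bash
python3 - <<'E'
from h import *
o=snap('wrist','w3');T=R.from_rotvec(o['tool_rot']).as_matrix();print(o['tool_pos'],np.degrees(np.arctan2(T[1,1],T[0,1])),T[:,2],o['t'],o['contact_force'],o['opening'])
a=cv2.imread('pics/w3.png');cv2.imwrite('pics/w3b.png',cv2.resize(a,(800,600)))
E
```

```text
[0.60243243 0.23869603 0.15222473] 79.4202508236524 [-0.00464653 -0.0014609  -0.99998814] 5.7 [ 0.14242556 -0.13911225 -2.43113042] 0.040333805426770744
```

View pics/w3b.png

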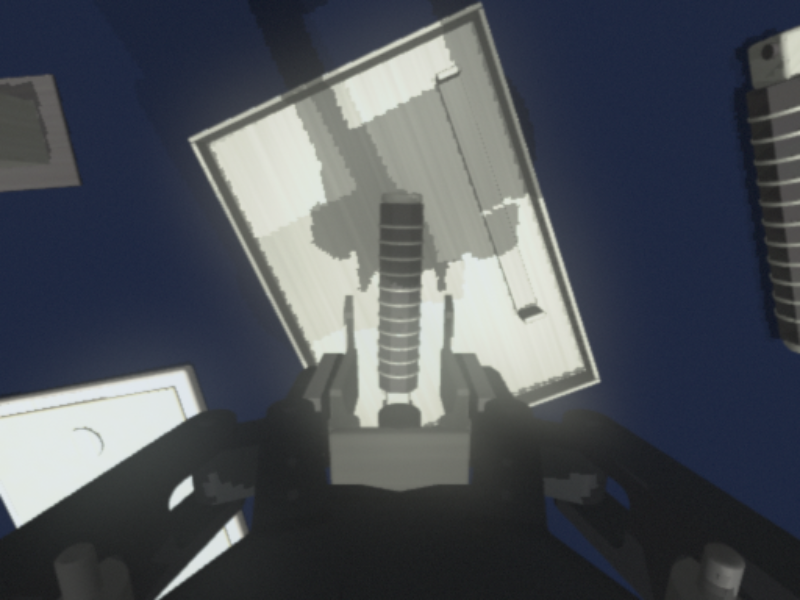

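The handle runs straight between the jaws, from (402,198) to (398,392). It is centred between the jaw tips at (350,298) and (449,298), and the retractor is clear. I'll lower, then squeeze.

servo_tool --increments '[[[4.0, 0, 0, 1.5, 0], [4.0, 0, 0, 3, 0], [4.0, 0, 0, 4, 0], [4.0, 0, 0, 4.9, 0], [4.0, 0, 0, 4.9, 0]]]'

```text
t: 6.25
tool_pos: [0.6021, 0.2394, 0.1039]
tool_rot: [-0.288, -3.125, 0.002]
contact_force: [-0.3, -0.1, -1.3]
opening: 0.0401
grip_force: 12.3
```

servo_tool --increments '[[[3.0, 0, 0, 0, 0], [3.0, 0, 0, 0, 0], [3.0, 0, 0, 0, 0], [3.0, 0, 0, 0, 0], [3.0, 0, 0, 0, 0]]]' --newtons 45

```text
t: 6.75
tool_pos: [0.6034, 0.2398, 0.1066]
tool_rot: [0.288, 3.128, 0.0]
contact_force: [0.5, 0.0, -3.4]
opening: 0.0361
grip_force: 45.1
```

servo_tool --increments '[[[3.0, 0, 0, 0, 0], [3.0, 0, 0, 0, 0], [3.0, 0, 0, 0, 0], [3.0, 0, 0, 0, 0]]]'

```text
t: 7.15
tool_pos: [0.6034, 0.2397, 0.1063]
tool_rot: [-0.288, -3.128, -0.0]
contact_force: [0.5, -0.6, -2.6]
opening: 0.0357
grip_force: 45.1
```

servo_tool --increments '[[[3.0, 0, 0, -0.7, 0], [3.0, 0, 0, -2, 0], [3.0, 0, 0, -4, 0], [3.0, 0, 0, -6.5, 0], [3.0, 0, 0, -8, 0]]]'

```text
t: 7.65
tool_pos: [0.6046, 0.2401, 0.1902]
tool_rot: [0.288, 3.124, 0.003]
contact_force: [1.2, 0.4, -2.7]
opening: 0.0359
grip_force: 45.2
```

servo_tool --increments '[[[3.0, 0, 0, -1.5, 0], [3.0, 0, 0, -3, 0], [3.0, 0, 0, -4, 0], [3.0, 0, 0, -4, 0], [3.0, 0, 0, -4, 0]]]'

```text
t: 8.15
tool_pos: [0.6031, 0.2397, 0.2258]
tool_rot: [-0.288, -3.128, 0.0]
contact_force: [-0.3, -0.4, -2.5]
opening: 0.0362
grip_force: 45.2
```

```bash
python3 - <<'E'
from h import *
o=snap('wrist','w4');T=R.from_rotvec(o['tool_rot']).as_matrix();print(o['tool_pos'],np.degrees(np.arctan2(T[1,1],T[0,1])),o['t'],o['contact_force'],o['opening'])
cv2.imwrite('pics/w4b.png',cv2.resize(cv2.imread('pics/w4.png'),(800,600)))
print(tool([.65,-.16,.226]))
E
```

```text
[0.60314492 0.23968539 0.22583652] 79.46224639676429 8.15 [-0.28553536 -0.38264509 -2.53181297] 0.03616562064355514
[-11.94210118 -38.42435833  -0.0736923 ]
```

View pics/w4b.png

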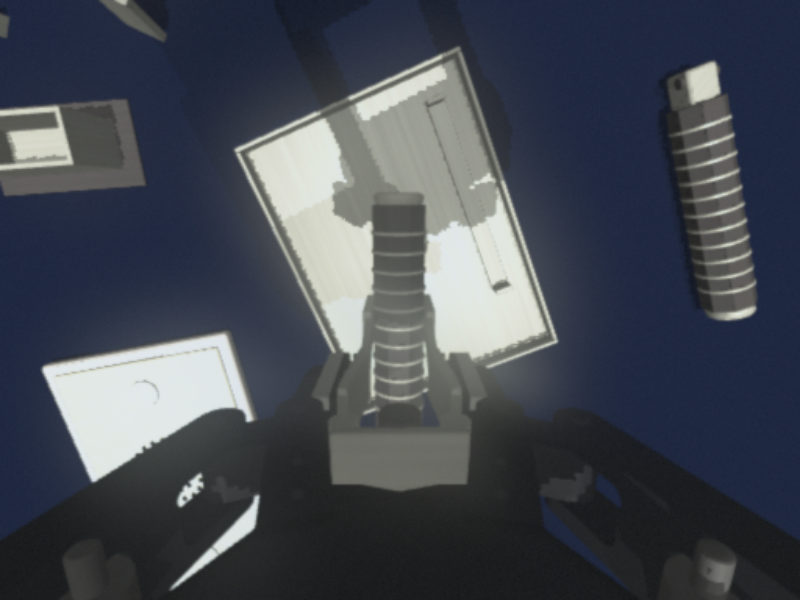

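The handle is held across its middle by the jaws, level, with its cap end at (400,200). I'll carry it to a viewing spot beside the container.

servo_tool --increments '[[[3.0, -0.5, -1.6, 0, 0], [3.0, -1.3, -4.2, 0, 0], [3.0, -2.2, -7, 0, 0], [3.0, -3.1, -9.9, 0, 0], [3.0, -4, -12.8, 0, 0]]]'

```text
t: 8.7
tool_pos: [0.6188, 0.1044, 0.2252]
tool_rot: [-0.289, -3.127, 0.001]
contact_force: [0.4, 0.4, -3.0]
opening: 0.0359
grip_force: 45.3
```

servo_tool --increments '[[[3.0, -0.9, -2.9, 0, 0], [3.0, -1.8, -5.8, 0, 0], [3.0, -2.7, -8.7, 0, 0], [3.0, -3.6, -11.6, 0, 0], [3.0, -4.5, -14.4, 0, 0]]]'

```text
t: 9.2
tool_pos: [0.6364, -0.0456, 0.2252]
tool_rot: [-0.289, -3.126, 0.001]
contact_force: [0.5, 0.8, -2.3]
opening: 0.0359
grip_force: 45.3
```

servo_tool --increments '[[[3.0, -0.9, -2.9, 0, 0], [3.0, -1.8, -5.8, 0, 0], [3.0, -2.7, -8.7, 0, 0], [3.0, -3.2, -10.4, 0, 2], [3.0, -3.4, -11.2, 0, 2]]]'

```text
t: 9.7
tool_pos: [0.6495, -0.1616, 0.2254]
tool_rot: [-0.348, -3.121, -0.0]
contact_force: [-0.8, 0.6, -2.5]
opening: 0.036
grip_force: 45.3
```

servo_tool --increments '[[[3.0, 0, 0, 0, 0], [3.0, 0, 0, 0, 0]]]'

```text
t: 9.9
tool_pos: [0.65, -0.1587, 0.226]
tool_rot: [-0.342, -3.122, -0.001]
contact_force: [-0.2, 1.3, -2.6]
opening: 0.0358
grip_force: 45.3
```

```bash
python3 - <<'E'
from h import *
o=snap('wrist','w5');T=R.from_rotvec(o['tool_rot']).as_matrix();print(o['tool_pos'],np.degrees(np.arctan2(T[1,1],T[0,1])),T[:,2],o['t'],o['contact_force'],o['opening'])
cv2.imwrite('pics/w5b.png',cv2.resize(cv2.imread('pics/w5.png'),(800,600)))
for f in('w4','w5'):print(np.load(f'pics/{f}.npz')['K'])
E
```

```text
[ 0.64996258 -0.1586676   0.2260128 ] 77.49988969274783 [-5.74045542e-04  8.80955013e-04 -9.99999447e-01] 9.9 [-0.15203917  1.27178666 -2.56240753] 0.035810530380384495
[265.86008692 265.86008692 255.18791842 194.33314484]
[265.86008692 265.86008692 255.18791842 194.33314484]
```

View pics/w5b.png

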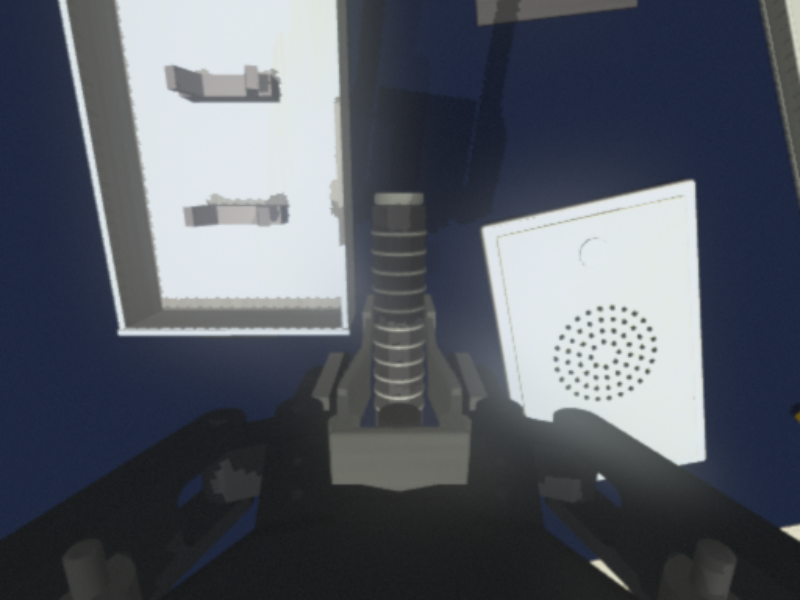

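The handle is level with its cap end at (400,200). The container lies parallel to the tool: near rim corners at (119,334) and (349,333), near rest spanning about u 184–288 at v 215, far rest about 166–279 at v 84. I'll fit the container pose to these.

```bash
python3 - <<'E'
from h import *
from scipy.optimize import least_squares
f=.64
def W(p,l):
    c,s=np.cos(p[2]),np.sin(p[2]);return [p[0]+c*l[0]-s*l[1],p[1]+s*l[0]+c*l[1],l[2]]
obs=[('w5',(.13,-.085,.055),(119,334.5)),('w5',(.13,.085,.055),(349.5,333.5))]
tobs=[((.13,.085,.055),(350.5,166)),((.13,-.085,.055),(407,178)),((-.13,-.085,.055),(389,262.5)),((-.13,.085,.055),(331.5,249.5))]
def res(p):
    r=[(px(n,W(p,l))-np.array(q)*f)*1.0 for n,l,q in obs]+[(px('top0',W(p,l))-np.array(q)-0)*.7 for l,q in tobs]
    return np.concatenate(r)
r=least_squares(res,[.527,-.252,-.22]);p=r.x;print(p,np.degrees(p[2]),res(p).round(1))
for l in[(.13,-.085,.055),(.13,.085,.055)]:print(l,px('w5',W(p,l))/f)
for x in(.052,.038,-.038,-.052):
    print(x,[(px('w5',W(p,(x,y,z)))/f).round(0) for y,z in((-.033,.049),(-.023,.049),(.023,.049),(.033,.049))])
# far end of the bar in tool frame: w4, w5
o=ctrl.get_obs();T=R.from_rotvec(o['tool_rot'])
for h in(.149,.142):
    e=at('w5',399.5*f,205*f,h);print('bar end',tool(e))
for v in(215,):print([ (round(u),) for u in()])
g=cv2.cvtColor(cv2.imread('pics/w5.png'),cv2.COLOR_BGR2GRAY)
print(g[118:148:2,112:190:2])
E
```

```text
[ 0.53139874 -0.25899192 -0.21949787] -12.57630151232651 [ 1.5 -1.2 -1.  -0.4  1.4 -1.5 -0.  -0.7 -0.1 -0.9  1.6 -0.9]
(0.13, -0.085, 0.055) [121.38842161 332.69323517]
(0.13, 0.085, 0.055) [347.88448964 332.91476016]
0.052 [array([181., 227.]), array([195., 227.]), array([259., 227.]), array([273., 227.])]
0.038 [array([178., 207.]), array([192., 207.]), array([257., 207.]), array([271., 207.])]
-0.038 [array([162.,  88.]), array([177.,  89.]), array([247.,  89.]), array([262.,  89.])]
-0.052 [array([159.,  65.]), array([175.,  65.]), array([245.,  65.]), array([261.,  65.])]
bar end [ 6.00530522 -0.05111159  7.71994808]
bar end [ 5.98496031 -0.05031166  8.41993916]
[]
[[230 230 230 231 230 231 231 231 230 231 231 231 230 231 231 231 231 230
  231 231 231 231 231 231 231 231 231 231 231 231 230 230 230 231 231 230
  231 230 230]
 [230 230 230 231 230 230 230 231 231 231 231 231 231 231 231 231 231 231
  231 231 231 231 231 231 230 231 231 231 231 231 230 231 230 231 231 230
  230 230 230]
 [230 230 230 230 230 230 230 230 230 231 231 232 230 230 231 231 231 231
  231 230 231 231 231
[... 1324 characters left out ...]
 161 160 150 127 128 151 120 114
  151 228 230]
 [230 230 229 181 159 154 117 116 116 117 117 117 119 122 176 179 180 181
  183 183 183 183 183 185 186 172 160 159 160 160 155 130 134 171 121 114
  175 230 230]
 [230 230 230 193 159 157 120 116 115 116 118 119 121 124 176 182 182 183
  183 184 185 185 186 185 183 172 162 159 161 161 163 172 174 175 133 142
  198 230 230]
 [230 230 230 211 176 171 146 145 159 165 180 192 211 217 228 228 229 229
  229 228 229 229 229 229 228 228 219 179 179 178 191 227 228 228 227 228
  230 230 230]
 [230 230 230 230 229 229 228 229 230 230 230 231 231 230 231 231 231 231
  230 230 231 231 230 231 231 231 230 230 229 230 230 231 230 230 230 231
  230 230 230]]
```

servo_tool --increments '[[[3.0, 1.2, -1.6, 0, 0], [3.0, 3.6, -4.8, 0, 0], [3.0, 6.2, -8.2, 0, 0], [3.0, 8.5, -11.2, 0, 0], [3.0, 9.4, -12.4, 0, 0]]]'

```text
t: 10.45
tool_pos: [0.5289, -0.2613, 0.2264]
tool_rot: [-0.345, -3.122, 0.001]
contact_force: [0.2, 0.2, -3.0]
opening: 0.0357
grip_force: 45.4
```

servo_tool --increments '[[[3.0, 0, 0, 1, 0], [3.0, 0, 0, 3, 0], [3.0, 0, 0, 5, 0], [3.0, 0, 0, 6, 0], [3.0, 0, 0, 6, 0]]]'

```text
t: 10.95
tool_pos: [0.5308, -0.2586, 0.1637]
tool_rot: [-0.341, -3.119, -0.004]
contact_force: [0.2, 0.7, -3.1]
opening: 0.0361
grip_force: 45.4
```

servo_tool --increments '[[[3.0, 0, 0, 0, 0], [3.0, 0, 0, 0, 0]]]'

```text
t: 11.15
tool_pos: [0.5324, -0.2604, 0.1677]
tool_rot: [0.342, 3.121, -0.002]
contact_force: [0.1, 0.8, -2.3]
opening: 0.0361
grip_force: 45.4
```

```bash
python3 - <<'E'
from h import *
o=snap('wrist','w6');T=R.from_rotvec(o['tool_rot']).as_matrix();print(o['tool_pos'],np.degrees(np.arctan2(T[1,1],T[0,1])),T[:,2],o['t'],o['contact_force'],o['opening'])
cv2.imwrite('pics/w6b.png',cv2.resize(cv2.imread('pics/w6.png'),(800,600)))
E
```

```text
[ 0.5324035  -0.26036257  0.16774329] 77.49406531593446 [ 0.00204143 -0.00126664 -0.99999711] 11.15 [ 0.14016424  0.78747766 -2.32231978] 0.036083413442421206
```

View pics/w6b.png

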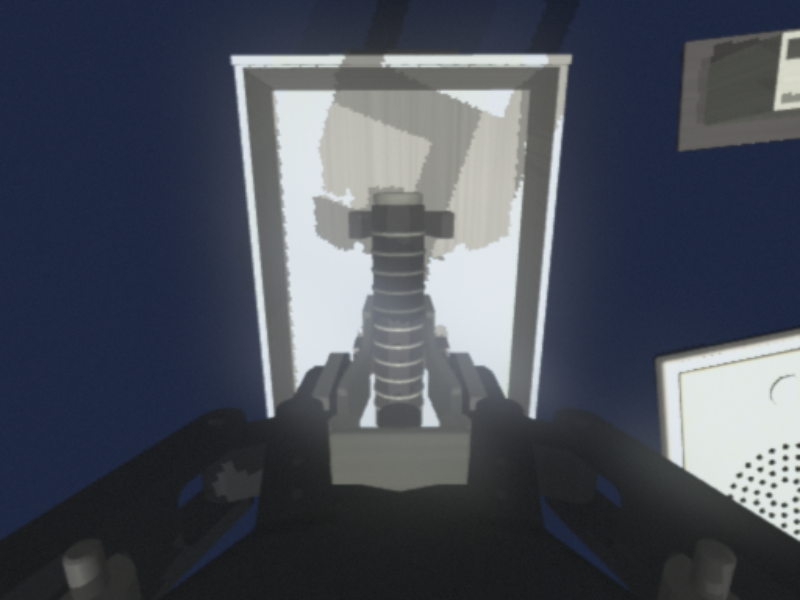

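The container mid-line is at u≈402, from the rim corners at (232,60)/(572,60) and the rest spanning 349–454. The handle is at u≈399, so it needs about 1.5 mm towards +y. I'll check along x numerically.

```bash
python3 - <<'E'
from h import *
f=.64
for n,u,v,h in[('rest far edge',402,211,.049),('rest near edge',402,238,.049),('rim far',402,56,.055),('bar end',399,206,.1677-.077),('restL',349,225,.049),('restR',454,225,.049),('rimL',232,56,.055),('rimR',572,56,.055),('nearL',268,418,.055),('nearR',537,418,.055)]:print(n,tool(at('w6',u*f,v*f,h)).round(2))
g=cv2.cvtColor(cv2.imread('pics/w6.png'),cv2.COLOR_BGR2GRAY);print(g[128:160,228],g[128:160,284]);print(g[143,215:300])
E
```

```text
rest far edge [ 5.54  0.13 11.87]
rest near edge [ 4.01  0.13 11.87]
rim far [13.27  0.11 11.25]
bar end [ 5.95 -0.04  7.7 ]
restL [ 4.75 -2.92 11.87]
restR [ 4.75  3.13 11.87]
rimL [13.28 -8.55 11.26]
rimR [13.27  8.76 11.24]
nearL [-7.36 -8.42 11.3 ]
nearR [-7.35  8.77 11.29]
[189 189 187 188 186 179 145 107  99 102 103 103 102 103 103 104 103 105
 104 105 104 105 106 108 117 144 174 222 227 228 228 227] [149 149 148 148 149 150 139 100  90  95  97  97  96  98  98  98  99  99
  99  98  98  99  98 101 129 181 187 188 187 187 187 185]
[153 153 152 151 151 152 151 142 117 107 104 103 104 104 103 100  94  90
  89  90  90  91  88  86  83  84  83  83  82  82  81  81  84  88  88  89
  89  88  88  87  88  88  88  87  87  88  86  82  81  79  80  79  80  78
  81  79  81  83  83  86  85  85  85  86  87  86  86  90  96  98 100  98
  98  99 105 139 181 188 192 195 196 193 191 193 195]
```

servo_tool --increments '[[[3.0, 0.3, 0.15, 0, 0], [3.0, 0.3, 0.15, 1, 0], [3.0, 0.3, 0.15, 2, 0], [3.0, 0.3, 0.15, 2.7, 0], [3.0, 0.3, 0.15, 3.0, 0]]]'

```text
t: 11.7
tool_pos: [0.528, -0.2575, 0.1343]
tool_rot: [-0.343, -3.12, -0.002]
contact_force: [0.7, 0.0, -1.9]
opening: 0.0359
grip_force: 45.4
```

servo_tool --increments '[[[3.0, 0, 0, 0.15, 0], [3.0, 0, 0, 0.3, 0], [3.0, 0, 0, 0.45, 0], [3.0, 0, 0, 0.5, 0], [3.0, 0, 0, 0.5, 0]]]'

```text
t: 12.2
tool_pos: [0.5289, -0.2581, 0.1315]
tool_rot: [0.343, 3.123, -0.0]
contact_force: [0.1, 0.0, -2.2]
opening: 0.0362
grip_force: 45.4
```

Nothing touches yet. I'll go down in 1 mm steps until there is contact.

servo_tool --increments '[[[3.0, 0, 0, 0.1, 0], [3.0, 0, 0, 0.1, 0], [3.0, 0, 0, 0.2, 0], [3.0, 0, 0, 0.2, 0], [3.0, 0, 0, 0.2, 0]]]'

```text
t: 12.7
tool_pos: [0.5288, -0.258, 0.1293]
tool_rot: [-0.343, -3.123, -0.0]
contact_force: [-0.7, -0.2, -3.3]
opening: 0.0359
grip_force: 45.4
```

servo_tool --increments '[[[3.0, 0, 0, 0.05, 0], [3.0, 0, 0, 0.1, 0], [3.0, 0, 0, 0.1, 0]]]'

```text
t: 13.0
tool_pos: [0.5288, -0.2581, 0.1283]
tool_rot: [-0.343, -3.123, 0.0]
contact_force: [-0.5, -0.4, -2.4]
opening: 0.036
grip_force: 45.4
```

servo_tool --increments '[[[3.0, 0, 0, 0.05, 0], [3.0, 0, 0, 0.1, 0], [3.0, 0, 0, 0.1, 0]]]'

```text
t: 13.3
tool_pos: [0.5292, -0.2583, 0.1281]
tool_rot: [0.343, 3.122, -0.001]
contact_force: [-0.7, 0.5, 1.6]
opening: 0.0359
grip_force: 45.6
```

servo_tool --increments '[[[3.0, 0, 0, 0.05, 0], [3.0, 0, 0, 0.1, 0], [3.0, 0, 0, 0.1, 0]]]'

```text
t: 13.6
tool_pos: [0.5293, -0.2584, 0.1271]
tool_rot: [0.343, 3.122, -0.001]
contact_force: [-1.7, -0.3, 3.4]
opening: 0.0355
grip_force: 45.7
```

The force has turned from about -2.4 N to +3.4 N, so the rests now carry the handle. I'll let the jaws out to 40 mm.

servo_tool --increments '[[[3.7, 0, 0, 0, 0], [3.8, 0, 0, 0, 0], [3.9, 0, 0, 0, 0], [4.0, 0, 0, 0, 0], [4.0, 0, 0, 0, 0]]]' --newtons 40

```text
t: 14.1
tool_pos: [0.5287, -0.258, 0.126]
tool_rot: [-0.343, -3.122, -0.0]
contact_force: [-0.1, -0.2, -1.4]
opening: 0.0401
grip_force: 12.7
```

servo_tool --increments '[[[4.0, 0, 0, 0, 0], [4.0, 0, 0, 0, 0], [4.0, 0, 0, 0, 0]]]'

```text
t: 14.4
tool_pos: [0.5289, -0.2581, 0.1263]
tool_rot: [0.343, 3.123, -0.0]
contact_force: [1.0, -0.6, -0.6]
opening: 0.0402
grip_force: 12.7
```

servo_tool --increments '[[[4.0, 0, 0, -0.5, 0], [4.0, 0, 0, -1.5, 0], [4.0, 0, 0, -2.5, 0], [4.0, 0, 0, -4, 0], [4.0, 0, 0, -5, 0]]]'

```text
t: 14.9
tool_pos: [0.5296, -0.2585, 0.1789]
tool_rot: [0.343, 3.12, -0.002]
contact_force: [-0.2, 0.1, -1.1]
opening: 0.0397
grip_force: 12.7
```

servo_tool --increments '[[[4.0, 0, 0, -2, 0], [4.0, 0, 0, -4, 0], [4.0, 0, 0, -5, 0], [4.0, 0, 0, -5, 0], [4.0, 0, 0, -5, 0]]]'

```text
t: 15.4
tool_pos: [0.5287, -0.258, 0.226]
tool_rot: [-0.343, -3.123, -0.0]
contact_force: [0.2, -0.1, -0.4]
opening: 0.0401
grip_force: 12.7
```

```bash
python3 - <<'E'
from h import *
o=snap('wrist','w7');snap('top','t7');snap('side','s7');T=R.from_rotvec(o['tool_rot']).as_matrix();print(o['tool_pos'],np.degrees(np.arctan2(T[1,1],T[0,1])),T[:,2],o['t'],o['contact_force'],o['opening'])
a=cv2.imread('pics/w7.png');b=cv2.imread('pics/s7.png');
h=np.vstack([cv2.resize(a,(400,300)),cv2.resize(b,(400,300))]);c=cv2.imread('pics/s7.png')[270:384,220:390];c=cv2.resize(c,(400,600*400//600*0+268))
h=np.hstack([h,np.vstack([c,np.zeros((332,400,3),np.uint8)])]);h[268:568,400:]=cv2.resize(cv2.imread('pics/t7.png'),(400,300));cv2.imwrite('pics/c7.png',h)
E
```

```text
[ 0.52867889 -0.25799378  0.22603274] 77.46063197507287 [-2.52730582e-04  1.39459525e-04 -9.99999958e-01] 15.4 [ 0.17178867 -0.14783021 -0.41786753] 0.040084693199988315
```

View pics/c7.png

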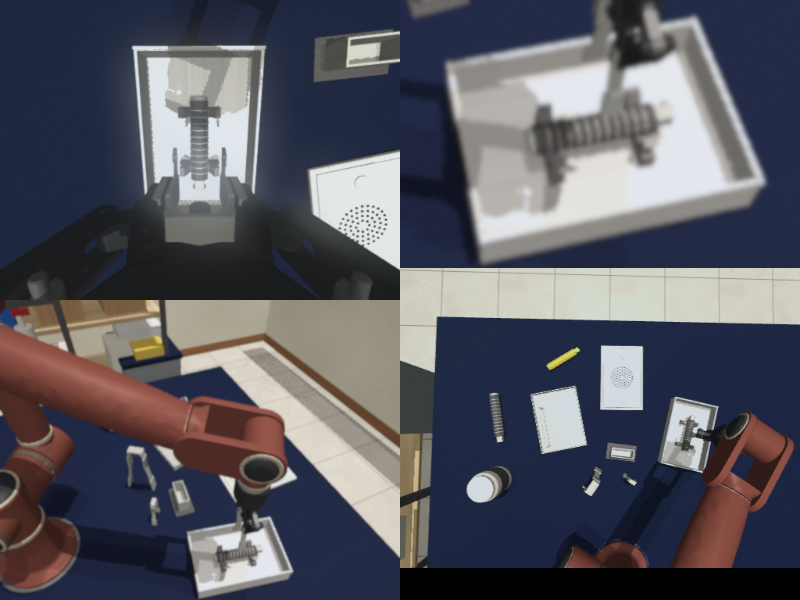

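The handle lies in both rests, centred and free of the tongs: wrist (200,140), side (240,555). The fitting points to +x, and the retractor, wipes canister and lid are where they were. Next, the tongs go back to the stand.

servo_tool --increments '[[[4.0, 0.8, 1.6, 0, 0], [4.0, 2.2, 4.2, 0, 0], [4.0, 3.7, 7, 0, 0], [4.0, 5, 9.5, 0, 0], [4.0, 6.2, 11.8, 0, 0]]]'

```text
t: 16.05
tool_pos: [0.4928, -0.1273, 0.2255]
tool_rot: [-0.342, -3.122, -0.001]
contact_force: [1.1, -0.3, -1.0]
opening: 0.0401
grip_force: 12.7
```

servo_tool --increments '[[[4.0, 1.8, 3.4, 0, -2], [4.0, 3.6, 6.8, 0, -4], [4.0, 5.2, 9.8, 0, -5.9], [4.0, 6.2, 11.7, 0, -5.9], [4.0, 6.2, 11.7, 0, -5.9]]]'

```text
t: 16.55
tool_pos: [0.4574, 0.0009, 0.2255]
tool_rot: [-0.176, -3.136, -0.002]
contact_force: [0.2, -0.6, -1.2]
opening: 0.04
grip_force: 12.7
```

servo_tool --increments '[[[4.0, 0, 0, 0, 0], [4.0, 0, 0, 0, 0], [4.0, 0, 0, 0, 0]]]'

```text
t: 16.85
tool_pos: [0.4589, -0.0024, 0.2261]
tool_rot: [-0.184, -3.136, 0.0]
contact_force: [-0.1, 0.4, -1.7]
opening: 0.0401
grip_force: 12.7
```

```bash
python3 - <<'E'
from h import *
o=snap('wrist','w8');T=R.from_rotvec(o['tool_rot']).as_matrix();print(o['tool_pos'],np.degrees(np.arctan2(T[1,1],T[0,1])),T[:,2],o['t'],o['contact_force'],o['opening'])
print(tool([.4585,-.0014,.1022]))
g=cv2.cvtColor(cv2.imread('pics/w8.png'),cv2.COLOR_BGR2GRAY)
x,y=.4568,-.0015;a=np.radians(-6.7)
for lx,ly in[(-.018,-.043),(-.018,.043),(.018,-.043),(.018,.043)]:
    print('rim pred',px('w8',[x+lx*np.cos(a)-ly*np.sin(a),y+lx*np.sin(a)+ly*np.cos(a),.055]).round(1))
print('row165',g[165,205:310]);print('col230',g[140:215,230]);print('col281',g[140:215,281]);print('row196',g[196,205:310])
E
```

```text
[ 0.45890046 -0.00244916  0.22614476] 83.29164833752493 [-3.61307205e-04 -7.12995044e-05 -9.99999932e-01] 16.85 [-0.05153912  0.35309189 -1.72162932] 0.04012323827108499
[ 0.0511179   0.10163154 12.39727548]
rim pred [218.  165.4]
rim pred [294.9 165.3]
rim pred [219.1 196.4]
rim pred [293.7 196.4]
row165 [ 52  53  52  52  53  53  59  77  95  97  97  99 104 111 109 108 109 109
 108 110 111 110 112 110 110 112 111 105  94  92  91  91  92  93  92  93
  93  93  96 103 112 114 118 126 126 126 126 127 127 126 126 127 126 127
 126 126 127 127 127 127 127 125 118 102  99  99  99  99 110 123 125 125
 123 115  97  94  94  94 106 122 122 122 123 122 121 122 122 125 129 125
 111 107 107 106  96  65  52  49  51  48  51  50  48  49  50]
col230 [ 41  40  41  42  43  47  49  49  52  70  93  90  66  63  64  64  64  64
  66  71  82  88  87  89  89 112 169 215 218 216 218 219 217 212 215 213
 214 197 130 116 115 116 116 115 112  95  91  92  91  91  91  90  90  93
 132 199 193 130  75  65  66  66  65  64  63  65  63  63  62  61  62  60
  61  60  59]
col281 [ 40  43  44  43  45  43  44  45  52  69  78  86  83  69  65  64  64  63
  65  70  86  89  89  87  88  94 111 120 152 214 221 222 227 227 226 223
 212 151 143 150 152 147 125 121 119  94  90  90  89  89  87  89  89 103
 157 220 209 114  66  61  63  62  62  61  61  62  63  62  63  63  65  63
  62  61  62]
row196 [ 53  53  53  54  54  56  58  60  75  94  96  96 100 127 169 165 111  89
  89  88  93 135 186 192 193 193 193 193 193 194 194 195 194 195 194 194
 194 195 195 196 195 194 194 196 196 196 196 197 197 198 198 198 198 199
 198 198 198 199 199 199 199 201 204 208 207 206 207 206 207 209 208 208
 207 210 209 210 209 207 179 102  90  89  88  96 150 205 211 209 180  99
  79  80  83  80  57  53  52  54  52  52  52  50  51  51  49]
```

The stand's rim is within half a pixel of the prediction, and the tongs are over it to about 1 mm. I'll lower them in.

servo_tool --increments '[[[4.0, 0.1, 0.1, 2, 0], [4.0, 0.1, 0.1, 4, 0], [4.0, 0.1, 0.1, 6, 0], [4.0, 0.1, 0.1, 6.5, 0], [4.0, 0.1, 0.1, 7, 0]]]'

```text
t: 17.4
tool_pos: [0.458, -0.0011, 0.156]
tool_rot: [-0.183, -3.136, -0.0]
contact_force: [-0.3, -0.7, -1.5]
opening: 0.0403
grip_force: 12.7
```

servo_tool --increments '[[[4.0, 0, 0, 0.5, 0], [4.0, 0, 0, 1, 0], [4.0, 0, 0, 1.3, 0], [4.0, 0, 0, 1.6, 0], [4.0, 0, 0, 2, 0]]]'

```text
t: 17.9
tool_pos: [0.4583, -0.0007, 0.1365]
tool_rot: [0.182, 3.135, -0.0]
contact_force: [-0.0, -0.6, -1.1]
opening: 0.04
grip_force: 12.7
```

servo_tool --increments '[[[4.0, 0, 0, 0.7, 0], [4.0, 0, 0, 1.4, 0], [4.0, 0, 0, 2.1, 0], [4.0, 0, 0, 2.5, 0], [4.0, 0, 0, 2.9, 0]]]'

```text
t: 18.4
tool_pos: [0.4578, -0.0006, 0.1067]
tool_rot: [-0.182, -3.136, -0.0]
contact_force: [-0.3, 0.9, 0.0]
opening: 0.0406
grip_force: 12.7
```

servo_tool --increments '[[[4.0, 0, 0, 0.1, 0], [4.0, 0, 0, 0.2, 0], [4.0, 0, 0, 0.3, 0], [4.0, 0, 0, 0.4, 0], [4.0, 0, 0, 0.4, 0]]]'

```text
t: 18.9
tool_pos: [0.4579, -0.0007, 0.1033]
tool_rot: [0.182, 3.136, -0.0]
contact_force: [0.0, -0.2, -1.8]
opening: 0.0399
grip_force: 12.7
```

servo_tool --increments '[[[4.0, 0, 0, 0.1, 0], [4.0, 0, 0, 0.2, 0], [4.0, 0, 0, 0.2, 0]]]'

```text
t: 19.2
tool_pos: [0.4588, -0.0008, 0.1024]
tool_rot: [0.182, 3.135, -0.0]
contact_force: [-1.1, -0.2, 4.5]
opening: 0.04
grip_force: 12.5
```

servo_tool --increments '[[[4.0, 0, 0, 0.05, 0], [4.0, 0, 0, 0.1, 0], [4.0, 0, 0, 0.1, 0]]]'

```text
t: 19.5
tool_pos: [0.4594, -0.0009, 0.1023]
tool_rot: [0.182, 3.133, -0.0]
contact_force: [-0.5, -0.5, 8.3]
opening: 0.0401
grip_force: 12.6
```

The tongs stand on the stand's floor (+8 N, same height as at the start). I'll open the fingers and rise.

servo_tool --increments '[[[4.2, 0, 0, 0, 0], [4.4, 0, 0, 0, 0], [5, 0, 0, 0, 0], [6, 0, 0, 0, 0], [7, 0, 0, 0, 0]]]'

```text
t: 20.0
tool_pos: [0.4575, -0.0004, 0.0997]
tool_rot: [-0.182, -3.135, -0.001]
contact_force: [0.1, -0.6, 0.2]
opening: 0.07
grip_force: 0.0
```

servo_tool --increments '[[[8.0, 0, 0, 0, 0], [8.5, 0, 0, 0, 0], [8.5, 0, 0, 0, 0], [8.5, 0, 0, 0, 0], [8.5, 0, 0, 0, 0]]]'

```text
t: 20.5
tool_pos: [0.458, -0.0006, 0.1003]
tool_rot: [0.182, 3.136, -0.0]
contact_force: [-0.7, -0.2, -0.2]
opening: 0.085
grip_force: 0.0
```

servo_tool --increments '[[[8.5, 0, 0, -1, 0], [8.5, 0, 0, -3, 0], [8.5, 0, 0, -7, 0], [8.5, 0, 0, -11, 0], [8.5, 0, 0, -15, 0]]]'

```text
t: 21.0
tool_pos: [0.4577, -0.0006, 0.2526]
tool_rot: [0.182, 3.136, -0.0]
contact_force: [1.3, 0.3, -0.0]
opening: 0.085
grip_force: 0.0
```

servo_tool --increments '[[[8.5, 0, 0, 0, 0], [8.5, 0, 0, 0, 0], [8.5, 0, 0, 0, 0]]]'

```text
t: 21.3
tool_pos: [0.4573, -0.0005, 0.2493]
tool_rot: [-0.182, -3.135, -0.0]
contact_force: [-1.1, -0.2, 0.3]
opening: 0.0854
grip_force: 0.0
```

```bash
python3 - <<'E'
from h import *
o=snap('wrist','w9');print(o['tool_pos'],o['tool_rot'],o['t'],o['contact_force'],o['opening'])
A=cv2.cvtColor(cv2.imread('pics/w1.png'),6)[140:225,200:310];B=cv2.cvtColor(cv2.imread('pics/w9.png'),6)
r=cv2.matchTemplate(B,A,cv2.TM_CCOEFF_NORMED);print(cv2.minMaxLoc(r))
A2=cv2.cvtColor(cv2.imread('pics/w1.png'),6)[186:212,232:282];r=cv2.matchTemplate(B[170:230,215:300],A2,cv2.TM_CCOEFF_NORMED);print('bow',cv2.minMaxLoc(r))
E
```

```text
[ 0.45733055 -0.00054806  0.24931348] [-1.81707398e-01 -3.13459753e+00 -2.57490656e-04] 21.3 [-1.10288648 -0.23960549  0.29387732] 0.08539288128939863
(-0.36978206038475037, 0.9264138340950012, (106, 297), (199, 138))
bow (-0.40059226751327515, 0.9434874653816223, (26, 0), (11, 13))
```

```bash
python3 - <<'E'
from h import *
for n,rows in(('w1',(172,195,203)),('w9',(170,192,200))):
    g=cv2.cvtColor(cv2.imread(f'pics/{n}.png'),6)
    for r in rows:print(n,r,g[r,214:300])
    print(n,'col',g[150:215,255])
d=cv2.absdiff(cv2.cvtColor(cv2.imread('pics/s7.png'),6),cv2.cvtColor(cv2.imread('pics/side0.png'),6))
E
```

```text
w1 172 [ 76  97  98  98 102 128 175 200 165  96  81  83  89 104 121 161 198 170
 159 189 180 151 120 118 118 126 162 209 214 218 218 218 218 218 218 218
 219 219 219 219 219 219 219 219 219 219 218 219 219 219 219 219 218 219
 218 219 218 217 217 216 197 150 159 177 174 162 183 212 213 190 119  85
  83 100 160 210 195 135 110 108 107 106  90  60  52  52]
w1 195 [ 64  66  72  73  72  74  87 111 129 129 129 130 130 131 131 132 132 132
 133 133 139 137 122 150 191 205 205 205 206 205 205 205 204 205 205 205
 206 206 206 208 207 207 207 207 208 207 208 209 210 209 209 210 210 209
 209 210 211 210 209 192 136 115 127 113 114 116 114 116 115 114 115 114
 114 115 114 110  96  72  68  66  65  63  58  59  57  56]
w1 203 [ 60  62  62  62  65  66  66  67  67  69  69  70  71  72  73  74  73  75
  75  75  79  98 123 142 179 201 203 202 202 202 202 201 202 202 201 201
 200 202 200 200 201 200 202 201 201 202 201 202 201 201 202 202 202 204
 204 204 205 206 205 186 128  93  87  76  73  72  71  70  68  69  67  68
  66  65  66  64  64  64  62  63  63  61  60  60  60  58]
w1 col [ 52  63  63  64  65  
[... 885 characters left out ...]
1 220 221 222
 221 222 222 200 123 107 108 106  96  67  58  56  56  55]
w9 200 [ 60  63  62  63  63  64  66  67  67  67  69  69  69  69  72  87 108 133
 176 199 202 202 201 201 202 202 201 201 202 202 202 201 201 202 200 202
 202 202 202 202 202 202 202 203 203 204 204 205 204 205 205 206 206 190
 143 125 129  98  76  71  71  71  70  69  69  68  67  67  66  66  66  65
  65  63  63  61  63  61  62  59  59  60  59  59  58  59]
w9 col [ 62  63  62  63  65  63  64  64  67  79  86  87  88  90  97 118 135 183
 219 223 222 219 220 219 217 202 133 119 119 120 121 118 109  89  76  78
  89 135 200 213 210 207 207 209 207 204 204 204 204 203 202 203 200 197
 196 180 101  78  77  76  76  75  76  76  75]
```

The bow and the grip plates have both moved about 4.5 mm along the well, which is within its 5.5 mm play. They moved by the same amount, so the tongs stand upright in the stand, released. I'll hand in.

```bash
python3 -c "
from station import ctrl
print(ctrl.finish_job())"
```

```text
the job is handed in; nothing more can be done
None
```

The handle was lowered into both notched rests, centred, and released; the tongs are back upright in their stand, about 4.5 mm along the well from where they started, and the job was handed in at about 21 s with no verdict returned.

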